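# Pry the retaining clip off the test arbor with the hooked pick

## Robot

A 6-joint arm with a two-finger parallel gripper is mounted at the origin on the work surface. World frame = base frame: x ahead of the robot, y to its left, z up, the work surface at z = 0. Lengths are in m, angles in rad, forces in N, time in s.
With the tool pointing down it reaches from about 0.35 to 0.975 m from the base axis. Payload 4.9 kg.
Tool frame: the origin (TCP) lies at the centre of the arm's flange, where the gripper is bolted on; the fingertips stand 173 mm ahead of it and the grasp point (between the pads) lies 155 mm ahead of it; z points along the fingers, y is the line along which they close (so a half turn about z gives the same grasp; the last joint's range is limited). The gripper opens to 85 mm and grips with 20 to 120 N. Pads are 22 mm wide; open, the fingers measure 114 mm over their backs; the gripper's body (76 mm by 85 mm) begins 54 mm behind the grasp point. The pads swing forward as they close: fully open they stand 13 mm farther back than shut.
Start: joints at [-1.243, 0.053, 1.613, -0, 1.476, -0.119], TCP at [0.27, -0.564, 0.405] pointing down, gripper open.
Joint ranges: [-3.01, 3.01], [-1.01, 2.22], [0.06, 2.58], [-1.02, 4.17], [0.09, 2.62], [-3.14, 3.14]. Speed limits (rad/s): [2.57, 2.57, 3.14, 3.14, 3.14, 3.14].

## Interface

Orientations are given as a 3x3 rotation matrix whose columns are the frame's x, y, z axes.
In Python, from station import readout, eyes, job gives the robot as it stands.
- The arm moves only by the tool drive_tool, never from a script. Its arguments are lists of equal length, an entry for each row: "jaw": the opening, from -1 (shut) to 1 (fully open); "dp": the shift along the tool's x, y, z scaled (see below), a list of three; "delta_rot": the turn, a rotation vector about the tool's x, y, z scaled (see below), a list of three. In form: {"jaw": [jaw, ...], "dp": [[dx, dy, dz], ...], "delta_rot": [[wx, wy, wz], ...]}. A call has 1 to 5 rows; each row shifts and turns the commanded pose from where the row before left it, along the tool's axes as they then stand; what a row does not reach is not made up. The controller multiplies each number of a shift by 0.05 m and each number of a turn by 4 degrees. A row lasts 1/8 s, in which the tool goes at most 62.5 mm and 10.7 degrees, less where a joint would pass 70% of its speed; a pose out of reach is approached as far as the arm can. A call with a number of a shift or a turn outside -1 to 1 is refused whole. A call with a gripper value outside its range is refused whole. The fingers move at their own pace and stop on an object; the grip force is fixed at half the most. Time passes only in rows, so rows that do not move let the fingers close. It gives the time, the measured TCP pose, the force, the opening and the grip force at its end, in the units of the state.
- readout.read_state(): the state, without advancing time (a new reading comes with each control period).
- eyes.get_image(name): name is "side" or "top"; returns (picture, depth): 420x560x3 uint8, blue, green, red; 420x560 float32, m along the optical axis (not along the pixel's ray), 0 where there is no reading.
- eyes.get_calibration(name): a dict with "K" (3x3 intrinsics, pixels), "distortion" ([k1, k2, p1, p2, k3] as OpenCV has them; the pictures are not rectified), "world_from_camera" (4x4, takes a point from camera to world coordinates). Camera axes: x right, y down, z forward; pixel columns grow to the right and rows downward; lengths in m; the calibration is good to about 2 mm. A picture is of the moment at which its call begins. get_calibration takes no time and is no camera call.
- job.job_done(): hands the job in; it is judged then, once.
The state is a dict: "clock": time; "joints": joint angles; "qd": joint speeds; "joint_torque": joint torques, N m; "tool_pos": TCP position; "eef_rot": TCP orientation; "contact_force": force on the tool from outside, world axes, zero at the start; "wrist_torque": the same for the moment, N m; "gripper_width": finger opening in m; "grip_force": force on a finger pad.
Only numpy, scipy, OpenCV 4.12 (cv2) and the standard library are available. Lean on these libraries where they do the work, as an engineer would, in place of code of your own. Each camera call takes 0.05 s, during which the arm holds its last target. There are 200 camera calls.

## Task

Take the hooked pick from its rest, put its hook into the pull eye of the sprung retaining clip, pry the clip sideways out of the arbor's groove and drag it flat over the plate, past the stop rails, until it lies wholly on the round rubber pad. Then lay the pick back in the rest it came from. Do not touch the clip with the gripper, and leave the scriber, V-block, ring gauge and gauge block where they are.

Things in the scene. Friction and masses are not known exactly. Their poses are not given: they have to be found in the camera images.
- stage: black fixture plate, fixed, 320 (x) x 390 (y) x 30 mm. Origin at the centre of its underside; its top, the deck, is at z = 30 mm. Two fixed steel stop rails on it, each from x = 0 to +100 mm, 14 mm wide, centred at y = +88 and -88 mm, 24 mm high above the deck. The arbor stands between them; pad and V-block lie in front of them (-x side).
- arbor: fixed upright steel shaft in the plate; origin on its axis at deck level, z up. Groove: root diameter 40 mm, from the deck up to 12 mm; above it the head, diameter 49 mm, up to 28 mm above the deck. A bearing face drawn round it is flush with the deck.
- clip: sprung C-shaped steel clip, 10 mm thick, 0.14 kg, flat on the deck in the arbor's groove. Origin: centre of its ring (outer diameter 62 mm), at its underside; z up. Its mouth faces its +x, its pull eye its -x: pulled along its -x it comes out (never up). Its two arms are hinged and sprung: it takes about 5 to 10 N over the first 10 mm and is clear of the arbor's head after 45 mm.
- clip_eye (a point): centre of the clip's pull eye, half-way up its 10 mm thickness, 46 mm from the clip's origin along its -x; axes as the clip's. A through opening 24 mm long (x from -34 to -58 mm of the clip) and 20 mm wide, closed by an outer bar 8 mm wide (-58 to -66 mm) that the hook pulls on; 34 mm wide outside.
- clip_mid (a point): middle of the clip's outline (the clip is 83 mm long from mouth tips to eye end), 24 mm from its origin along its -x, half-way up.
- pad: round rubber parts pad, diameter 140 mm, inlaid flush in the deck, at one of the plate's two front (-x) corners. Origin at its centre, at deck level.
- pick_grip (a point): centre of the handle of the hooked pick (loose, 0.14 kg): black bar 110 long (x) x 18 wide (y) x 20 mm tall (z). A round shank 8 mm thick goes on along +x and bends straight down 100 mm ahead of the handle's centre, ending 52 mm below it. It starts in one of the two rests, hook to +x and down.
- pick_tip (a point): lower end of the pick's hook: 100 mm along +x and 52 mm below the handle's centre. The hook is a vertical rod 8 mm in diameter.
- rest_a_seat (a point): centre of the pick's handle when in its rest, 95 mm above the bench; x along the handle. The rest is a fixed stand: base 120 x 70 x 12 mm, two uprights 10 mm thick at x = -38 and +38 mm, 51 mm wide, with a notch 28 mm wide whose floor is 10 mm below this point and whose cheeks end 5.5 mm above it. Fingers go between the uprights.
- rest_b_seat (a point): the same point of the other, like rest, which holds the scriber
- scriber_mid (a point): centre of the handle of a straight scriber, same handle as the pick but a straight point, in the other rest: leave alone
- vblock_mid (a point): centre of a loose steel V-block, 60 x 50 x 30 mm, on the plate, at the front corner where the pad is not: leave alone
- ringgauge_mid (a point): centre of a loose steel ring gauge, 60 mm across, 18 mm high, at the back of the plate: leave alone
- gaugeblock_mid (a point): centre of a loose stack of gauge blocks, 70 x 35 x 29 mm, at the back of the plate: leave alone
There are look-alikes about, which are no part of the job. Of the things shaped like the part that bears pick_grip, the black one is meant.

How it is judged:
By the outcome, as a careful person would: the job done as asked, in the order asked, and still so for the second after the job is handed in, with the robot touching nothing.
It also fails if it takes over 58 s, if anything falls off the work surface, if the arm or the gripper's body presses on something with over 40 N, if the wrist force passes 120 N, or if a joint passes its speed limit or range.

## Working session

There is one attempt and no reset: what is moved stays moved. The work goes in short steps, Python scripts to look and compute and a tool call to move; the robot and the scene stay as the last step left them, time stands still between calls to the robot, and variables do not carry over. Pictures are saved under pics/ and viewed, at most 11 in all, crops included, and the job is handed in when it is done.

Besides the shell and the picture viewer there is one more tool, called after "Emit:" by a JSON object that holds its "op" and its "data". drive_tool: Moves the arm, as the interface text tells. Shifts and turns lie within -1 to 1; 1 stands for 0.05 m of shift or 4 degrees of turn. Its arguments: {"type":"object","properties":{"jaw":{"type":"array"},"dp":{"type":"array"},"delta_rot":{"type":"array"}},"required":["jaw","dp","delta_rot"]}

```bash
mkdir -p pics; cat > h.py <<'E'
import numpy as np, cv2
from station import readout, eyes, job
def cap(n,f=None):
    im,d=eyes.get_image(n)
    np.savez(''+n+'.npz',im=im,d=d)
    if f: cv2.imwrite('pics/'+f,im)
    return im,d
def load(n):
    z=np.load(''+n+'.npz'); return z['im'],z['d']
def ray(n,px):
    c=eyes.get_calibration(n); K=np.array(c['K']);T=np.array(c['world_from_camera'])
    u=cv2.undistortPoints(np.array(px,float).reshape(-1,1,2),K,np.array(c['distortion'],float)).reshape(-1,2)
    r=np.c_[u,np.ones(len(u))]@T[:3,:3].T
    return T[:3,3],r
def onz(n,px,z):
    o,r=ray(n,px); return o+r*((z-o[2])/r[:,2])[:,None]
def bydepth(n,px,d):
    o,r=ray(n,px); return o+r*np.array([d[int(round(v)),int(round(u))] for u,v in np.reshape(px,(-1,2))])[:,None]
def proj(n,P):
    c=eyes.get_calibration(n); T=np.linalg.inv(np.array(c['world_from_camera']))
    return cv2.projectPoints(np.array(P,float).reshape(-1,1,3),cv2.Rodrigues(T[:3,:3])[0],T[:3,3],np.array(c['K']),np.array(c['distortion'],float))[0].reshape(-1,2)
E
python3 - <<'E'
from h import *
for n in('top','side'):
    cap(n,n+'1.png'); print(np.array(eyes.get_calibration(n)['world_from_camera']).round(3))
s=readout.read_state(); print(s)
E
```

```text
[[-0.027 -0.995  0.092  0.465]
 [-0.999  0.029  0.022  0.066]
 [-0.024 -0.091 -0.996  1.099]
 [ 0.     0.     0.     1.   ]]
[[ 0.934 -0.189  0.304  0.058]
 [-0.358 -0.478  0.802 -1.183]
 [-0.006 -0.858 -0.514  0.867]
 [ 0.     0.     0.     1.   ]]
{'clock': 0.1, 'joints': array([-1.24295533e+00,  5.32928567e-02,  1.61416835e+00,  1.35571762e-05,
        1.47599894e+00, -1.18985266e-01]), 'qd': array([ 2.39132526e-03, -6.00624057e-04, -2.65850619e-03, -1.26703112e-03,
       -1.16621497e-03, -8.28690801e-05]), 'joint_torque': array([ 3.27638854e-04, -3.94906318e+01, -3.71361566e+01, -9.63664024e-05,
        3.87167704e-03, -5.36459751e-06]), 'tool_pos': array([ 0.26999604, -0.56339963,  0.40357744]), 'eef_rot': array([[ 9.01823660e-01,  4.32103852e-01, -5.88554431e-04],
       [ 4.32104189e-01, -9.01821949e-01,  1.77237451e-03],
       [ 2.35078549e-04, -1.85268610e-03, -9.99998256e-01]]), 'contact_force': array([ 0.60764067,  0.09362191, -0.26928858]), 'wrist_torque': array([0.02418482, 0.02668266, 0.0087748 ]), 'grip_force': 0.0, 'gripper_width': 0.08528456928764859}
```

View pics/top1.png

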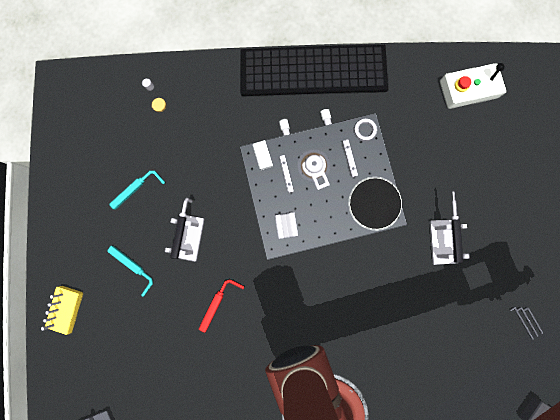

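View pics/side1.png

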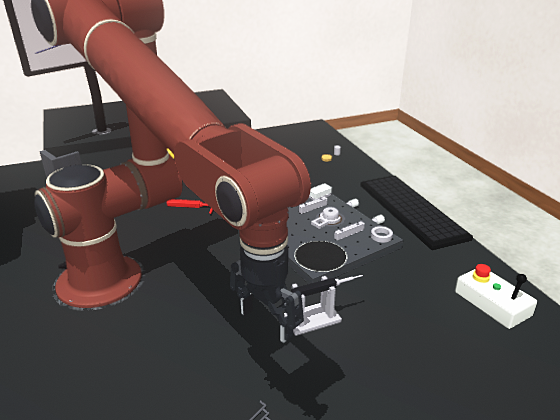

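Top: plate around (325,185), clip eye at (320,182), pad at (375,203). Rests are at (187,238) and (445,242); the red and cyan look-alikes lie loose on the bench. The side view suggests the right-hand rest holds the straight scriber. I'll confirm in one crop.

```bash
python3 - <<'E'
from h import *
im,d=load('top')
a=cv2.resize(im[185:275,150:230],None,fx=5,fy=5,interpolation=2)[:450]
b=cv2.resize(im[125:215,285:345],None,fx=5,fy=5,interpolation=2)
cv2.imwrite('pics/c1.png',np.hstack([a,b]))
E
```

```text
(no output)
```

View pics/c1.png

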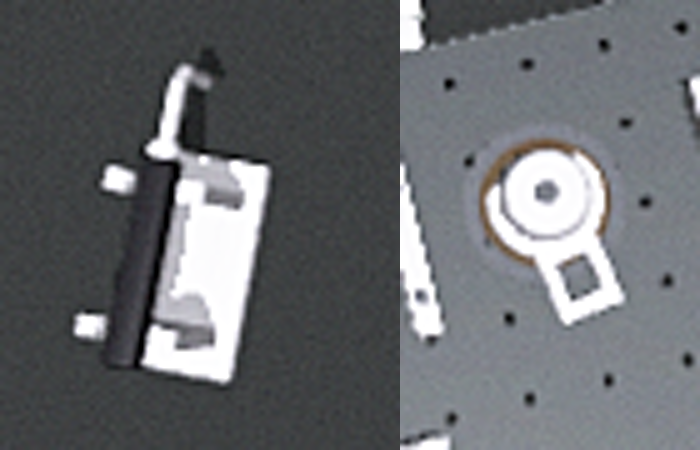

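The left rest (187,238) holds a black handle whose shank bends at (187,199) down to the bench side, so this is the pick. The right rest holds the straight scriber. The eye hole is at (320.6,180.6) and the head at (314.2,163.4).

```bash
python3 - <<'E'
from h import *
im,d=load('top')
H=onz('top',[[181.8,217.4],[174.8,258]],.105); print('handle',H.round(4),np.linalg.norm(H[0]-H[1]),bydepth('top',[[179.5,230],[178,245]],d).round(3))
E=onz('top',[[187.4,199]],.099); print('elbow',E.round(4)); print('along',(E[0]-H.mean(0)).round(4))
eye=onz('top',[[320.6,180.6]],.037)[0]; ar=onz('top',[[314.2,163.4]],.058)[0]
print('eye',eye.round(4),'arbor',ar.round(4),np.linalg.norm((eye-ar)[:2]),np.degrees(np.arctan2(*(ar-eye)[1::-1])))
# pad
g=im.max(2); m=(g<50).astype(np.uint8); m=cv2.morphologyEx(m,cv2.MORPH_OPEN,np.ones((5,5)))
m[:,:340]=0;m[:170]=0;m[240:]=0;m[:,412:]=0
n,l,s,c=cv2.connectedComponentsWithStats(m); 
k=l[203,375];print('pad',s[k],onz('top',[c[k]],.03).round(4), c[k])
for px in [(240,147),(378,114),(406,223),(268,259)]: print('corner',onz('top',[px],.03).round(4))
# rail, arbor, ringgauge, vblock, gaugeblock
for nm,px,z in [('railL',[(282,156),(291,191)],.054),('railR',[(347,141),(355,176)],.054),('vb',[(287,225)],.06)]:
  print(nm,onz('top',px,z).round(4))
E
```

```text
handle [[0.543  0.351  0.105 ]
 [0.4409 0.3696 0.105 ]] 0.10376426274963094 [[0.511 0.357 0.104]
 [0.473 0.362 0.103]]
elbow [[0.5903 0.338  0.099 ]]
along [ 0.0984 -0.0223 -0.006 ]
eye [ 0.6371 -0.0081  0.037 ] arbor [0.6804 0.0087 0.058 ] 0.046478638787877675 21.14390641407458
pad [     0      0    560    420 235200] [[0.5627 0.1052 0.03  ]] [279.5 209.5]
corner [[0.7389 0.2097 0.03  ]]
corner [[ 0.8204 -0.1747  0.03  ]]
corner [[ 0.5161 -0.2346  0.03  ]]
corner [[0.4306 0.1394 0.03  ]]
railL [[0.7041 0.0939 0.054 ]
 [0.6088 0.0725 0.054 ]]
railR [[ 0.7398 -0.0817  0.054 ]
 [ 0.644  -0.0987  0.054 ]]
vb [[0.5187 0.0855 0.06  ]]
```

```bash
cat >> h.py <<'E'
def plan(wps,p0=None,yaw0=None,step=.05):
    """wps: list of (x,y,z,yawdeg,rows or None). prints rows in tool units"""
    s=readout.read_state(); R=s['eef_rot']
    p=np.array(s['tool_pos'] if p0 is None else p0,float); y=np.degrees(np.arctan2(R[1,0],R[0,0])) if yaw0 is None else yaw0
    print('from',p.round(4),round(y,2),'tilt',R[:2,2].round(4),'t',round(s['clock'],2))
    i=0
    for w in wps:
        t=np.array(w[:3]);n=w[4] if len(w)>4 else int(np.ceil(max(np.linalg.norm(t-p)/step,abs(w[3]-y)/4-1e-6,1)))
        a=p.copy();ya=y
        for k in range(1,n+1):
            q=a+(t-a)*k/n; yn=ya+(w[3]-ya)*k/n
            c,sn=np.cos(np.radians(y)),np.sin(np.radians(y))
            dw=q-p; d=np.array([c*dw[0]+sn*dw[1], sn*dw[0]-c*dw[1], -dw[2]])/.05
            i+=1; print(i,(d.round(2)+0).tolist(),'wz',round((y-yn)/4,2))
            d=d.round(2);dw=np.array([c*d[0]+sn*d[1],sn*d[0]-c*d[1],-d[2]])*.05
            p=p+dw; y=y-4*round((y-yn)/4,2)
E
python3 - <<'E'
from h import *
print(onz('top',[[375.5,203.5],[349.5,203],[401.5,203],[375,178],[375,229]],.03).round(4))
plan([(.45,-.3,.40,12),(.52,0,.40,0),(.492,.36,.34,-11.5)],step=.049)
E
```

```text
[[ 0.5713 -0.1546  0.03  ]
 [ 0.5747 -0.0844  0.03  ]
 [ 0.5706 -0.2253  0.03  ]
 [ 0.641  -0.1567  0.03  ]
 [ 0.5025 -0.15    0.03  ]]
from [ 0.27   -0.5634  0.4036] 25.6 tilt [-0.0006  0.0018] t 0.1
1 [0.79, -0.46, 0.01] wz 0.49
2 [0.77, -0.48, 0.01] wz 0.48
3 [0.76, -0.51, 0.01] wz 0.49
4 [0.74, -0.53, 0.01] wz 0.48
5 [0.72, -0.56, 0.01] wz 0.49
6 [0.7, -0.58, 0.01] wz 0.48
7 [0.68, -0.61, 0.01] wz 0.49
8 [0.37, -0.8, 0.0] wz 0.43
9 [0.35, -0.8, 0.0] wz 0.43
10 [0.33, -0.82, 0.0] wz 0.43
11 [0.3, -0.83, 0.0] wz 0.42
12 [0.27, -0.84, 0.0] wz 0.43
13 [0.26, -0.84, 0.0] wz 0.43
14 [0.22, -0.85, 0.0] wz 0.43
15 [-0.07, -0.9, 0.15] wz 0.36
16 [-0.09, -0.9, 0.15] wz 0.36
17 [-0.12, -0.89, 0.15] wz 0.36
18 [-0.13, -0.9, 0.15] wz 0.36
19 [-0.16, -0.88, 0.15] wz 0.36
20 [-0.19, -0.89, 0.15] wz 0.36
21 [-0.2, -0.88, 0.15] wz 0.36
22 [-0.23, -0.87, 0.15] wz 0.36
```

Emit:
{"op": "drive_tool", "data": {"jaw": [1, 1, 1, 1, 1], "dp": [[0.79, -0.46, 0], [0.77, -0.48, 0], [0.76, -0.5, 0], [0.74, -0.53, 0], [0.72, -0.56, 0]], "delta_rot": [[0, 0, 0.49], [0, 0, 0.48], [0, 0, 0.49], [0, 0, 0.48], [0, 0, 0.49]]}}

```text
clock: 0.72
tool_pos: [0.3995, -0.3746, 0.4042]
eef_rot: [[0.962, 0.272, -0.0], [0.272, -0.962, 0.001], [-0.0, -0.001, -1.0]]
contact_force: [0.4, 0.4, 0.4]
gripper_width: 0.0854
grip_force: 0.0
```

Emit:
{"op": "drive_tool", "data": {"jaw": [1, 1, 1, 1, 1], "dp": [[0.7, -0.58, 0], [0.68, -0.6, 0], [0.37, -0.8, 0], [0.35, -0.8, 0], [0.33, -0.82, 0]], "delta_rot": [[0, 0, 0.48], [0, 0, 0.49], [0, 0, 0.43], [0, 0, 0.43], [0, 0, 0.43]]}}

```text
clock: 1.35
tool_pos: [0.4806, -0.1713, 0.4042]
eef_rot: [[0.993, 0.118, -0.001], [0.118, -0.993, 0.0], [-0.001, -0.0, -1.0]]
contact_force: [0.7, 0.3, -0.7]
gripper_width: 0.0855
grip_force: 0.0
```

Emit:
{"op": "drive_tool", "data": {"jaw": [1, 1, 1, 1, 1], "dp": [[0.3, -0.83, 0], [0.27, -0.84, 0], [0.26, -0.84, 0], [0.22, -0.85, 0], [-0.07, -0.9, 0]], "delta_rot": [[0, 0, 0.43], [0, 0, 0.43], [0, 0, 0.43], [0, 0, 0.43], [0, 0, 0.36]]}}

```text
clock: 1.98
tool_pos: [0.5171, 0.0452, 0.4042]
eef_rot: [[1.0, -0.027, -0.001], [-0.027, -1.0, 0.0], [-0.001, -0.0, -1.0]]
contact_force: [0.7, 0.2, -0.5]
gripper_width: 0.0857
grip_force: 0.0
```

Emit:
{"op": "drive_tool", "data": {"jaw": [1, 1, 1, 1, 1], "dp": [[-0.09, -0.9, 0.15], [-0.12, -0.89, 0.15], [-0.13, -0.9, 0.15], [-0.16, -0.88, 0.15], [0, 0, 0]], "delta_rot": [[0, 0, 0.36], [0, 0, 0.36], [0, 0, 0.36], [0, 0, 0.36], [0, 0, 0]]}}

```text
clock: 2.6
tool_pos: [0.5024, 0.2258, 0.3732]
eef_rot: [[0.993, -0.122, -0.003], [-0.122, -0.993, -0.0], [-0.003, 0.001, -1.0]]
contact_force: [0.9, -1.3, 0.4]
gripper_width: 0.0852
grip_force: 0.0
```

```bash
python3 - <<'E'
from h import *
print(readout.read_state()['joints'].round(3))
cap('side','side2.png');cap('top')
plan([(.492,.36,.33,-11.5)])
E
```

```text
[ 0.287 -0.102  1.818  0.     1.428  1.98 ]
from [0.5031 0.2237 0.3742] -7.18 tilt [-0.0009 -0.0007] t 2.7
1 [-0.19, -0.89, 0.29] wz 0.36
2 [-0.21, -0.89, 0.3] wz 0.36
3 [-0.23, -0.88, 0.29] wz 0.36
```

View pics/side2.png

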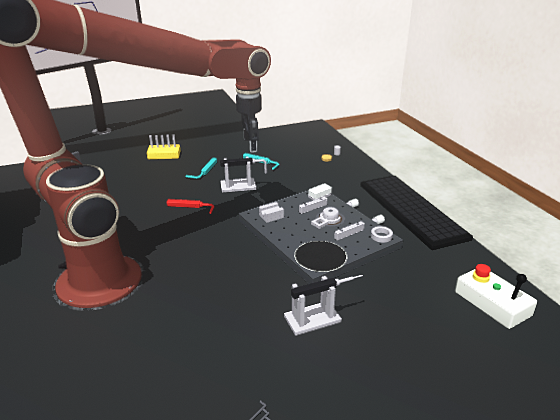

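Side: the pick is in the far rest at (240,162), its hook going down at (266,160–172). The straight scriber is in the near rest at (315,288). Descending onto the pick's handle.

Emit:
{"op": "drive_tool", "data": {"jaw": [1, 1, 1, 1, 1], "dp": [[-0.19, -0.89, 0.2], [-0.21, -0.89, 0.2], [-0.23, -0.88, 0.2], [0, 0, 0.2], [0, 0, 0]], "delta_rot": [[0, 0, 0.36], [0, 0, 0.36], [0, 0, 0.36], [0, 0, 0], [0, 0, 0]]}}

```text
clock: 3.32
tool_pos: [0.4924, 0.3585, 0.3335]
eef_rot: [[0.98, -0.201, -0.002], [-0.201, -0.98, -0.002], [-0.001, 0.002, -1.0]]
contact_force: [1.2, -0.6, 0.2]
gripper_width: 0.0853
grip_force: 0.0
```

```bash
python3 - <<'E'
from h import *
plan([(.492,.36,.25,-11.5)])
E
```

```text
from [0.4924 0.3585 0.3335] -11.61 tilt [-0.0019 -0.0017] t 3.33
1 [-0.01, -0.01, 0.84] wz -0.01
2 [0.0, -0.02, 0.83] wz -0.02
```

Emit:
{"op": "drive_tool", "data": {"jaw": [1, 1, 1, 1, 1], "dp": [[0, 0, 0.6], [0, -0.02, 0.6], [0, 0, 0.48], [0, 0, 0], [0, 0, 0]], "delta_rot": [[0, 0, 0], [0, 0, 0], [0, 0, 0], [0, 0, 0], [0, 0, 0]]}}

```text
clock: 3.95
tool_pos: [0.4933, 0.3602, 0.2523]
eef_rot: [[0.979, -0.202, 0.002], [-0.202, -0.979, 0.001], [0.002, -0.001, -1.0]]
contact_force: [0.1, 0.5, 0.8]
gripper_width: 0.0849
grip_force: 0.0
```

Emit:
{"op": "drive_tool", "data": {"jaw": [-0.4, -0.5, -1, -1, -1], "dp": [[0, 0, 0], [0, 0, 0], [0, 0, 0], [0, 0, 0], [0, 0, 0]], "delta_rot": [[0, 0, 0], [0, 0, 0], [0, 0, 0], [0, 0, 0], [0, 0, 0]]}}

```text
clock: 4.58
tool_pos: [0.4927, 0.3611, 0.2514]
eef_rot: [[0.98, -0.2, 0.001], [-0.2, -0.98, 0.001], [0.001, -0.001, -1.0]]
contact_force: [0.5, 0.3, 3.0]
gripper_width: 0.0172
grip_force: 59.2
```

Emit:
{"op": "drive_tool", "data": {"jaw": [-1, -1, -1, -1, -1], "dp": [[0, 0, 0], [0, 0, 0], [0, 0, 0], [0, 0, 0], [0, 0, 0]], "delta_rot": [[0, 0, 0], [0, 0, 0], [0, 0, 0], [0, 0, 0], [0, 0, 0]]}}

```text
clock: 5.2
tool_pos: [0.4927, 0.3611, 0.2514]
eef_rot: [[0.98, -0.2, 0.001], [-0.2, -0.98, 0.001], [0.001, -0.001, -1.0]]
contact_force: [0.3, 1.6, 6.8]
gripper_width: 0.0174
grip_force: 59.4
```

Emit:
{"op": "drive_tool", "data": {"jaw": [-1, -1, -1, -1, -1], "dp": [[0, 0, -0.4], [0, 0, -0.6], [0, 0, -0.6], [0, 0, -0.4], [0, 0, 0]], "delta_rot": [[0, 0, 0], [0, 0, 0], [0, 0, 0], [0, 0, 0], [0, 0, 0]]}}

```text
clock: 5.82
tool_pos: [0.4927, 0.3608, 0.3523]
eef_rot: [[0.98, -0.2, 0.002], [-0.2, -0.98, 0.001], [0.002, -0.001, -1.0]]
contact_force: [0.2, -0.5, -1.7]
gripper_width: 0.0172
grip_force: 60.1
```

```bash
python3 - <<'E'
from h import *
im,d=cap('side');im2,_=cap('top')
s=readout.read_state();p=s['tool_pos'];R=s['eef_rot']
tip=p+R@np.array([.1,0,.155+.052]);elb=p+R@np.array([.1,0,.155])
a=proj('side',[tip,elb]);b=proj('top',[tip,elb]);print(p,a,b)
c=lambda i,q:cv2.resize(i[int(q[1])-40:int(q[1])+40,int(q[0])-40:int(q[0])+40],None,fx=5,fy=5,interpolation=2)
cv2.imwrite('pics/c2.png',np.hstack([c(im,a[0]),c(im2,b[0])]))
print(a[0].astype(int)-40,b[0].astype(int)-40)
plan([(.5,.15,.34,0),(.535,-.045,.33,21)],step=.049)
E
```

```text
[0.49212983 0.36052979 0.34936488] [[264.85869374 147.54651282]
 [264.57422956 133.26423322]] [[181.79154599 197.2305901 ]
 [175.4677586  194.4949346 ]]
[224 107] [141 157]
from [0.4921 0.3605 0.3494] -11.57 tilt [-0.0018 -0.0012] t 5.92
1 [0.2, 0.82, 0.04] wz -0.58
2 [0.17, 0.82, 0.03] wz -0.58
3 [0.13, 0.84, 0.04] wz -0.57
4 [0.1, 0.83, 0.04] wz -0.58
5 [0.06, 0.84, 0.04] wz -0.58
6 [0.12, 0.65, 0.03] wz -0.88
7 [0.07, 0.66, 0.04] wz -0.87
8 [0.04, 0.66, 0.03] wz -0.88
9 [0.0, 0.66, 0.03] wz -0.87
10 [-0.04, 0.66, 0.03] wz -0.88
11 [-0.09, 0.65, 0.04] wz -0.87
```

View pics/c2.png

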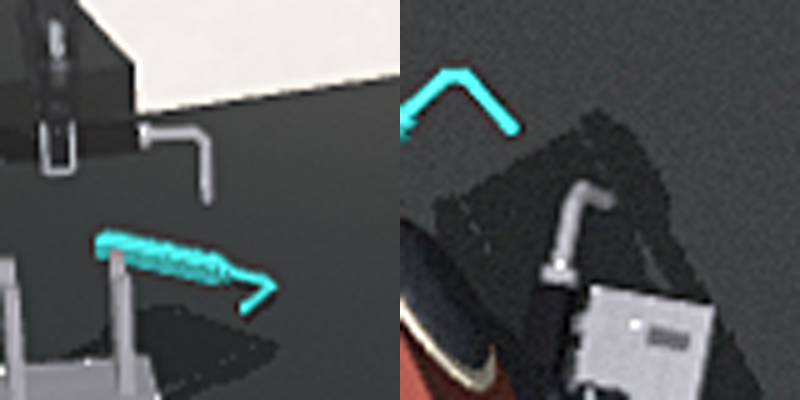

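The pick is held. In both views the hook tip is within 2 px (about 4 mm) of where the model puts it. Moving over the eye.

Emit:
{"op": "drive_tool", "data": {"jaw": [-1, -1, -1, -1, -1], "dp": [[0.2, 0.82, 0], [0.17, 0.82, 0], [0.13, 0.84, 0], [0.1, 0.83, 0], [0.06, 0.84, 0]], "delta_rot": [[0, 0, -0.58], [0, 0, -0.58], [0, 0, -0.57], [0, 0, -0.58], [0, 0, -0.58]]}}

```text
clock: 6.55
tool_pos: [0.4995, 0.1491, 0.3485]
eef_rot: [[1.0, 0.002, -0.004], [0.002, -1.0, -0.001], [-0.004, 0.001, -1.0]]
contact_force: [1.1, -0.8, -2.0]
gripper_width: 0.0169
grip_force: 60.1
```

Emit:
{"op": "drive_tool", "data": {"jaw": [-1, -1, -1, -1, -1], "dp": [[0.12, 0.65, 0.1], [0.07, 0.66, 0.1], [0.04, 0.66, 0.1], [0, 0.66, 0.1], [-0.04, 0.66, 0.1]], "delta_rot": [[0, 0, -0.88], [0, 0, -0.87], [0, 0, -0.88], [0, 0, -0.87], [0, 0, -0.88]]}}

```text
clock: 7.18
tool_pos: [0.5292, -0.0132, 0.3233]
eef_rot: [[0.953, 0.303, -0.004], [0.303, -0.953, 0.0], [-0.003, -0.002, -1.0]]
contact_force: [-0.0, 0.3, -0.9]
gripper_width: 0.0167
grip_force: 60.1
```

Emit:
{"op": "drive_tool", "data": {"jaw": [-1, -1, -1, -1], "dp": [[-0.09, 0.65, 0.2], [0, 0, 0.2], [0, 0, 0], [0, 0, 0]], "delta_rot": [[0, 0, -0.87], [0, 0, 0], [0, 0, 0], [0, 0, 0]]}}

```text
clock: 7.68
tool_pos: [0.535, -0.0438, 0.3053]
eef_rot: [[0.933, 0.359, -0.001], [0.359, -0.933, 0.0], [-0.001, -0.001, -1.0]]
contact_force: [-0.2, -0.4, -1.7]
gripper_width: 0.0171
grip_force: 60.2
```

```bash
python3 - <<'E'
from h import *
im,d=cap('side');im2,_=cap('top')
s=readout.read_state();p=s['tool_pos'];R=s['eef_rot'];print(s['joints'].round(2))
tip=p+R@np.array([.1,0,.155+.052]);print(tip)
a=proj('side',[tip,[.6371,-.0081,.035]]);b=proj('top',[tip,[.6371,-.0081,.035]]);print(a,b)
cu=lambda i,q:cv2.resize(i[int(q[1])-40:int(q[1])+40,int(q[0])-40:int(q[0])+40],None,fx=5,fy=5,interpolation=2)
cv2.imwrite('pics/c3.png',np.hstack([cu(im,a[1]),cu(im2,b[1])]))
print(a[1].astype(int)-40,b[1].astype(int)-40)
plan([(.537,-.045,.30,21)])
E
```

```text
[-0.22 -0.08  1.91  0.    1.31  0.98]
[ 0.62869924 -0.00787119  0.09906663]
[[317.74220576 204.61213918]
 [319.6101571  222.5148921 ]] [[322.21252965 179.89498662]
 [320.56903747 180.71053291]]
[279 182] [280 140]
from [ 0.5353 -0.0438  0.306 ] 21.06 tilt [ 0.0005 -0.    ] t 7.78
1 [0.02, 0.03, 0.12] wz 0.02
```

View pics/c3.png

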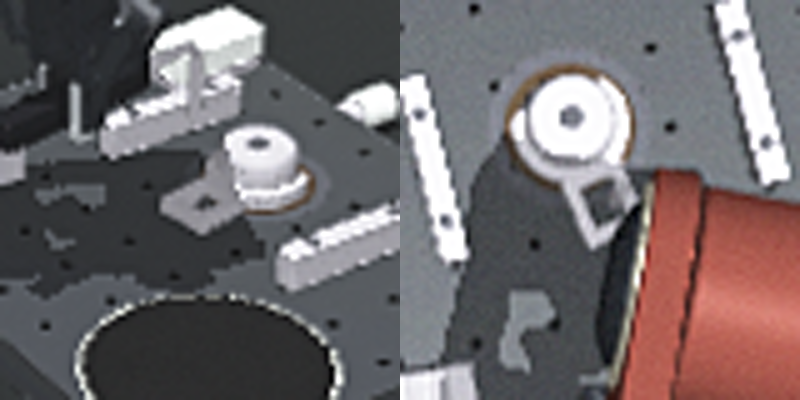

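Side: the tip at (318.6,206) is above and just behind the eye, and the eye is at (320,222.6), matching its top-view position within 1 px. Lowering to about 10 mm above the clip for one check.

Emit:
{"op": "drive_tool", "data": {"jaw": [-1, -1, -1, -1], "dp": [[0.12, 0.02, 0.3], [0, 0, 0.4], [0, 0, 0.26], [0, 0, 0]], "delta_rot": [[0, 0, 0], [0, 0, 0], [0, 0, 0], [0, 0, 0]]}}

```text
clock: 8.28
tool_pos: [0.5403, -0.0431, 0.2552]
eef_rot: [[0.934, 0.358, -0.004], [0.358, -0.934, 0.001], [-0.004, -0.003, -1.0]]
contact_force: [0.2, 0.4, -0.4]
gripper_width: 0.017
grip_force: 60.2
```

```bash
python3 - <<'E'
from h import *
im,d=cap('side')
s=readout.read_state();p=s['tool_pos'];R=s['eef_rot']
tip=p+R@np.array([.1,0,.155+.052]);print(p,tip)
t2=tip+R@np.array([.002,.002,0])
print(proj('side',[tip,t2,[.6371,-.0081,.035],[.6371,-.0081,.05]]))
cv2.imwrite('pics/c4.png',cv2.resize(im[190:250,280:360],None,fx=10,fy=10,interpolation=2))
E
```

```text
[ 0.54081588 -0.04327236  0.2564534 ] [ 0.63370295 -0.00734029  0.04925813]
[[318.63526222 218.58365869]
 [319.58580273 218.60731834]
 [319.6101571  222.5148921 ]
 [319.78707448 218.27712284]]
```

View pics/c4.png

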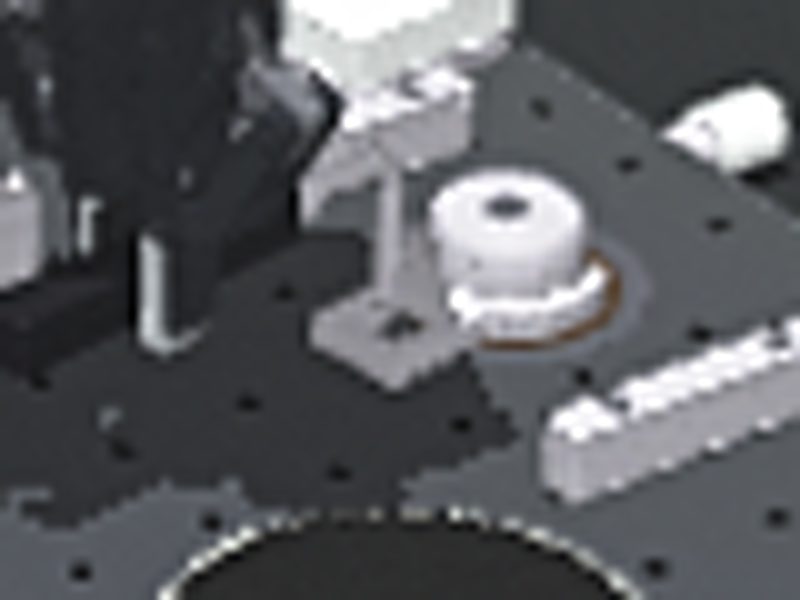

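Emit:
{"op": "drive_tool", "data": {"jaw": [-1, -1, -1, -1], "dp": [[0.06, 0, 0.1], [0, 0, 0.1], [0, 0, 0.1], [0, 0, 0.04]], "delta_rot": [[0, 0, 0], [0, 0, 0], [0, 0, 0], [0, 0, 0]]}}

```text
clock: 8.82
tool_pos: [0.5438, -0.0422, 0.2402]
eef_rot: [[0.934, 0.358, -0.001], [0.358, -0.934, 0.0], [-0.001, -0.0, -1.0]]
contact_force: [-0.5, 0.3, -1.5]
gripper_width: 0.0172
grip_force: 60.2
```

Emit:
{"op": "drive_tool", "data": {"jaw": [-1], "dp": [[0, 0, 0]], "delta_rot": [[0, 0, 0]]}}

```text
clock: 8.95
tool_pos: [0.5439, -0.0423, 0.2405]
eef_rot: [[0.934, 0.358, -0.0], [0.358, -0.934, 0.0], [-0.0, -0.0, -1.0]]
contact_force: [0.4, 0.2, -1.5]
gripper_width: 0.0168
grip_force: 60.2
```

Emit:
{"op": "drive_tool", "data": {"jaw": [-1, -1, -1, -1], "dp": [[-0.1, 0, 0], [-0.1, 0, 0], [-0.1, 0, 0], [0, 0, 0]], "delta_rot": [[0, 0, 0], [0, 0, 0], [0, 0, 0], [0, 0, 0]]}}

```text
clock: 9.45
tool_pos: [0.5305, -0.0476, 0.2417]
eef_rot: [[0.934, 0.358, 0.005], [0.358, -0.934, 0.0], [0.005, 0.001, -1.0]]
contact_force: [5.1, 1.3, -2.0]
gripper_width: 0.0171
grip_force: 60.1
```

Engaged at 5 N, so I keep pulling.

Emit:
{"op": "drive_tool", "data": {"jaw": [-1, -1, -1, -1, -1], "dp": [[-0.1, 0, 0.02], [-0.1, 0, 0.02], [-0.1, 0, 0], [-0.1, 0, 0], [-0.1, 0, 0]], "delta_rot": [[0, 0, 0], [0, 0, 0], [0, 0, 0], [0, 0, 0], [0, 0, 0]]}}

```text
clock: 10.07
tool_pos: [0.506, -0.0567, 0.2384]
eef_rot: [[0.934, 0.358, -0.001], [0.358, -0.934, -0.0], [-0.001, -0.0, -1.0]]
contact_force: [0.5, -0.5, -0.4]
gripper_width: 0.0167
grip_force: 60.4
```

Emit:
{"op": "drive_tool", "data": {"jaw": [-1, -1, -1, -1, -1], "dp": [[-0.15, 0, 0], [-0.15, 0, 0], [-0.15, 0, 0], [0, 0, 0], [0, 0, 0]], "delta_rot": [[0, 0, 0], [0, 0, 0], [0, 0, 0], [0, 0, 0], [0, 0, 0]]}}

```text
clock: 10.7
tool_pos: [0.4853, -0.0647, 0.2384]
eef_rot: [[0.934, 0.358, -0.001], [0.358, -0.934, -0.0], [-0.001, -0.0, -1.0]]
contact_force: [-1.1, -0.6, -1.2]
gripper_width: 0.0171
grip_force: 60.3
```

```bash
python3 - <<'E'
from h import *
im,d=cap('side')
s=readout.read_state();p=s['tool_pos'];R=s['eef_rot']
tip=p+R@np.array([.102,0.001,.155+.052]);print(p,tip,s['contact_force'],proj('side',[tip]))
cv2.imwrite('pics/c5.png',cv2.resize(im[190:280,270:370],None,fx=6,fy=6,interpolation=2))
E
```

```text
[ 0.48543311 -0.0646767   0.23840139] [ 0.58078688 -0.02906182  0.03129456] [-1.00983946  0.37780369 -1.32506692] [[305.15315954 230.92803609]]
```

View pics/c5.png

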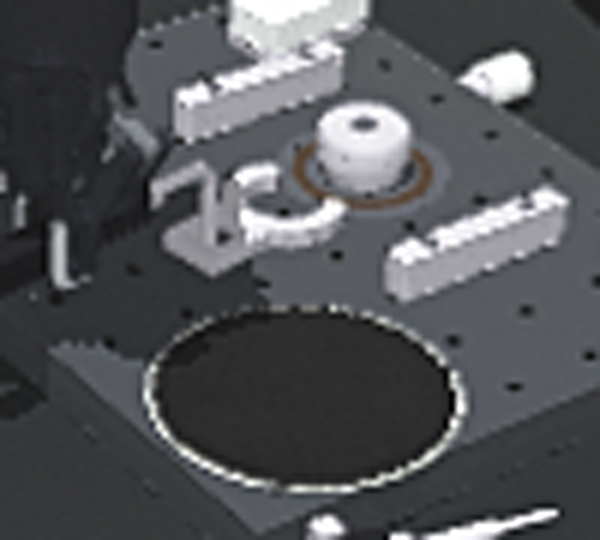

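The clip is free of the arbor with the hook in its eye: tip at about (305,231), and the C lying flat ahead of it. I pull on a little, then sweep toward the pad.

Emit:
{"op": "drive_tool", "data": {"jaw": [-1, -1, -1, -1, -1], "dp": [[-0.15, 0, 0], [-0.15, 0, 0], [-0.1, 0, 0], [-0.06, 0.15, 0], [-0.09, 0.28, 0]], "delta_rot": [[0, 0, 0], [0, 0, 0], [0, 0, 0], [0, 0, 0], [0, 0, 0]]}}

```text
clock: 11.38
tool_pos: [0.4676, -0.0951, 0.2386]
eef_rot: [[0.933, 0.359, -0.0], [0.359, -0.933, 0.0], [-0.0, -0.0, -1.0]]
contact_force: [0.3, 1.4, -1.5]
gripper_width: 0.0168
grip_force: 60.1
```

Emit:
{"op": "drive_tool", "data": {"jaw": [-1, -1, -1, -1, -1], "dp": [[-0.09, 0.28, 0], [-0.09, 0.28, 0], [-0.09, 0.28, 0], [-0.09, 0.28, 0], [-0.09, 0.28, 0]], "delta_rot": [[0, 0, 0], [0, 0, 0], [0, 0, 0], [0, 0, 0], [0, 0, 0]]}}

```text
clock: 12.0
tool_pos: [0.4718, -0.169, 0.2386]
eef_rot: [[0.934, 0.358, -0.0], [0.358, -0.934, 0.0], [-0.0, -0.0, -1.0]]
contact_force: [-0.2, 0.4, -1.1]
gripper_width: 0.0167
grip_force: 60.2
```

```bash
python3 - <<'E'
from h import *
im,d=cap('side','side3.png');cap('top')
s=readout.read_state();p=s['tool_pos'];R=s['eef_rot']
tip=p+R@np.array([.102,0.001,.155+.052]);print(p,tip,s['contact_force'],proj('side',[tip]))
cv2.imwrite('pics/c6.png',cv2.resize(im[190:280,270:370],None,fx=6,fy=6,interpolation=2))
plan([(.476,-.2206,.2385,21)],step=.0125)
E
```

```text
[ 0.47194494 -0.16952477  0.23894363] [ 0.56766835 -0.1342698   0.03194577] [ 0.82797285 -0.60504006 -1.42078709] [[316.04999048 251.24115694]]
from [ 0.4719 -0.1695  0.2389] 20.9 tilt [ 0.0004 -0.001 ] t 12.1
1 [-0.06, 0.2, 0.0] wz -0.0
2 [-0.06, 0.19, 0.0] wz -0.01
3 [-0.05, 0.2, 0.01] wz -0.0
4 [-0.06, 0.2, 0.0] wz -0.01
5 [-0.06, 0.19, 0.0] wz -0.0
```

View pics/c6.png

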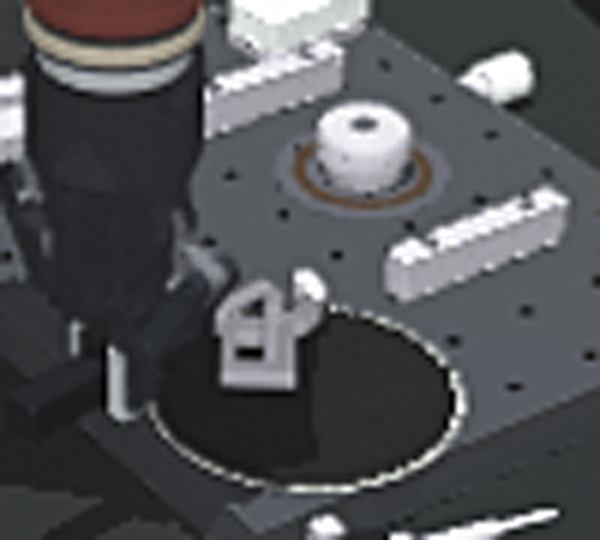

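Emit:
{"op": "drive_tool", "data": {"jaw": [-1, -1, -1, -1, -1], "dp": [[-0.06, 0.2, 0], [-0.06, 0.2, 0], [-0.06, 0.2, 0], [-0.06, 0.2, 0], [-0.06, 0.2, 0]], "delta_rot": [[0, 0, 0], [0, 0, 0], [0, 0, 0], [0, 0, 0], [0, 0, 0]]}}

```text
clock: 12.72
tool_pos: [0.4757, -0.2207, 0.2386]
eef_rot: [[0.934, 0.358, -0.0], [0.358, -0.934, 0.0], [-0.0, -0.0, -1.0]]
contact_force: [0.7, 0.8, -1.6]
gripper_width: 0.0171
grip_force: 60.2
```

```bash
python3 - <<'E'
from h import *
im,d=cap('side');im2,_=cap('top')
s=readout.read_state();p=s['tool_pos'];R=s['eef_rot']
tip=p+R@np.array([.102,0.001,.155+.052]);print(p,tip,s['contact_force'],proj('side',[tip]))
a=cv2.resize(im[215:275,280:340],None,fx=6.5,fy=6.5,interpolation=2);b=cv2.resize(im2[170:230,345:405],None,fx=6.5,fy=6.5,interpolation=2)
cv2.imwrite('pics/c7.png',np.hstack([a,b]))
E
```

```text
[ 0.47580256 -0.22122406  0.23890465] [ 0.57150192 -0.18590719  0.03190622] [ 0.22229335 -0.22076024 -2.92375227] [[325.38932767 261.44648704]]
```

View pics/c7.png

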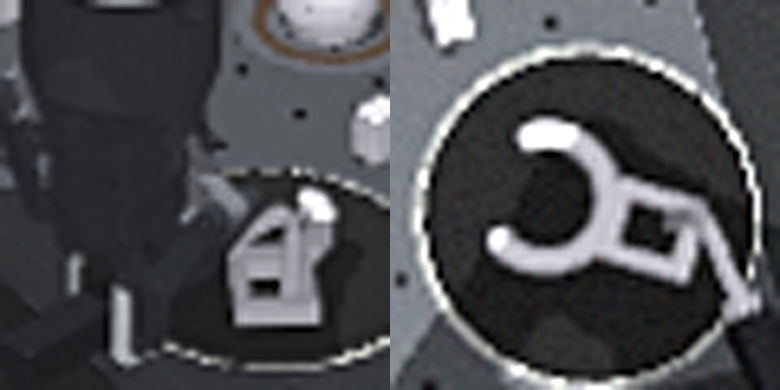

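The clip lies wholly on the pad, roughly centred, with the hook in the eye's corner at crop (690,205). I ease the hook off the bar and lift straight up.

Emit:
{"op": "drive_tool", "data": {"jaw": [-1, -1, -1, -1, -1], "dp": [[0, -0.06, 0], [0, 0, 0], [0, 0, -0.15], [0, 0, -0.2], [0, 0, -0.4]], "delta_rot": [[0, 0, 0], [0, 0, 0], [0, 0, 0], [0, 0, 0], [0, 0, 0]]}}

```text
clock: 13.45
tool_pos: [0.4744, -0.217, 0.2766]
eef_rot: [[0.934, 0.358, -0.001], [0.358, -0.934, 0.001], [-0.001, -0.001, -1.0]]
contact_force: [1.1, -1.0, -1.6]
gripper_width: 0.0172
grip_force: 60.2
```

Emit:
{"op": "drive_tool", "data": {"jaw": [-1, -1, -1, -1], "dp": [[0, 0, -0.6], [0, 0, -0.6], [0, 0, -0.3], [0, 0, 0]], "delta_rot": [[0, 0, 0], [0, 0, 0], [0, 0, 0], [0, 0, 0]]}}

```text
clock: 13.95
tool_pos: [0.4749, -0.2174, 0.3528]
eef_rot: [[0.934, 0.358, 0.003], [0.358, -0.934, -0.002], [0.002, 0.003, -1.0]]
contact_force: [-0.1, 0.4, -2.0]
gripper_width: 0.0169
grip_force: 60.2
```

```bash
python3 - <<'E'
from h import *
plan([(.5,.0,.35,7),(.4927,.3605,.33,-11.54)],step=.045)
E
```

```text
from [ 0.4749 -0.2174  0.3528] 21.0 tilt [ 0.0027 -0.0018] t 13.95
1 [0.41, -0.78, 0.01] wz 0.7
2 [0.36, -0.79, 0.01] wz 0.7
3 [0.33, -0.81, 0.01] wz 0.7
4 [0.29, -0.83, 0.02] wz 0.7
5 [0.25, -0.84, 0.01] wz 0.7
6 [0.08, -0.8, 0.04] wz 0.52
7 [0.05, -0.8, 0.05] wz 0.51
8 [0.03, -0.8, 0.04] wz 0.52
9 [-0.01, -0.8, 0.05] wz 0.51
10 [-0.03, -0.8, 0.04] wz 0.52
11 [-0.07, -0.8, 0.04] wz 0.51
12 [-0.09, -0.79, 0.05] wz 0.52
13 [-0.12, -0.79, 0.04] wz 0.51
14 [-0.15, -0.79, 0.05] wz 0.52
```

Emit:
{"op": "drive_tool", "data": {"jaw": [-1, -1, -1, -1, -1], "dp": [[0.41, -0.78, 0], [0.36, -0.79, 0], [0.33, -0.81, 0], [0.29, -0.83, 0], [0.25, -0.84, 0]], "delta_rot": [[0, 0, 0.7], [0, 0, 0.7], [0, 0, 0.7], [0, 0, 0.7], [0, 0, 0.7]]}}

```text
clock: 14.58
tool_pos: [0.4994, 0.0017, 0.3493]
eef_rot: [[0.993, 0.12, -0.003], [0.12, -0.993, 0.0], [-0.003, -0.001, -1.0]]
contact_force: [0.7, 0.2, -1.8]
gripper_width: 0.0169
grip_force: 60.2
```

Emit:
{"op": "drive_tool", "data": {"jaw": [-1, -1, -1, -1, -1], "dp": [[0.08, -0.8, 0], [0.05, -0.8, 0], [0.03, -0.8, 0], [-0.01, -0.8, 0], [-0.03, -0.8, 0]], "delta_rot": [[0, 0, 0.52], [0, 0, 0.51], [0, 0, 0.52], [0, 0, 0.51], [0, 0, 0.52]]}}

```text
clock: 15.2
tool_pos: [0.4952, 0.2018, 0.3492]
eef_rot: [[0.998, -0.059, -0.003], [-0.059, -0.998, -0.001], [-0.003, 0.001, -1.0]]
contact_force: [0.7, -0.2, -2.0]
gripper_width: 0.0167
grip_force: 60.2
```

Emit:
{"op": "drive_tool", "data": {"jaw": [-1, -1, -1, -1, -1], "dp": [[-0.07, -0.8, 0], [-0.09, -0.79, 0], [-0.12, -0.79, 0], [-0.15, -0.79, 0], [0, 0, 0]], "delta_rot": [[0, 0, 0.51], [0, 0, 0.52], [0, 0, 0.51], [0, 0, 0.52], [0, 0, 0]]}}

```text
clock: 15.82
tool_pos: [0.4914, 0.3625, 0.349]
eef_rot: [[0.98, -0.197, -0.003], [-0.197, -0.98, -0.001], [-0.003, 0.002, -1.0]]
contact_force: [-0.5, -0.8, -1.7]
gripper_width: 0.0168
grip_force: 60.2
```

```bash
python3 - <<'E'
from h import *
plan([(.4927,.3611,.30,-11.54)],step=.045)
E
```

```text
from [0.4914 0.3625 0.349 ] -11.38 tilt [-0.003  -0.0012] t 15.82
1 [0.02, 0.01, 0.49] wz 0.02
2 [0.01, 0.01, 0.49] wz 0.02
```

Emit:
{"op": "drive_tool", "data": {"jaw": [-1, -1, -1, -1, -1], "dp": [[0.02, 0.01, 0.4], [0.01, 0.01, 0.5], [0, 0, 0.3], [0, 0, 0], [0, 0, 0]], "delta_rot": [[0, 0, 0.02], [0, 0, 0.02], [0, 0, 0], [0, 0, 0], [0, 0, 0]]}}

```text
clock: 16.45
tool_pos: [0.4938, 0.3591, 0.2918]
eef_rot: [[0.979, -0.204, 0.001], [-0.204, -0.979, 0.0], [0.001, -0.001, -1.0]]
contact_force: [0.5, -0.4, -1.1]
gripper_width: 0.0167
grip_force: 60.2
```

Emit:
{"op": "drive_tool", "data": {"jaw": [-1, -1, -1, -1, -1], "dp": [[-0.02, -0.03, 0.2], [0, 0, 0.2], [0, 0, 0.15], [0, 0, 0.1], [0, 0, 0]], "delta_rot": [[0, 0, 0], [0, 0, 0], [0, 0, 0], [0, 0, 0], [0, 0, 0]]}}

```text
clock: 17.08
tool_pos: [0.4926, 0.3609, 0.258]
eef_rot: [[0.979, -0.203, -0.001], [-0.203, -0.979, -0.001], [-0.001, 0.001, -1.0]]
contact_force: [-0.0, -0.7, -1.8]
gripper_width: 0.0167
grip_force: 60.2
```

Emit:
{"op": "drive_tool", "data": {"jaw": [-1, -1, -1], "dp": [[0, 0, 0.06], [0, 0, 0.04], [0, 0, 0]], "delta_rot": [[0, 0, 0], [0, 0, 0], [0, 0, 0]]}}

```text
clock: 17.45
tool_pos: [0.4928, 0.361, 0.2536]
eef_rot: [[0.979, -0.203, -0.0], [-0.203, -0.979, -0.0], [-0.0, 0.0, -1.0]]
contact_force: [-0.8, -0.5, -1.5]
gripper_width: 0.017
grip_force: 60.2
```

Emit:
{"op": "drive_tool", "data": {"jaw": [-1, -1, -1], "dp": [[0, 0, 0.04], [0, 0, 0.02], [0, 0, 0]], "delta_rot": [[0, 0, 0], [0, 0, 0], [0, 0, 0]]}}

```text
clock: 17.82
tool_pos: [0.4929, 0.3611, 0.2514]
eef_rot: [[0.979, -0.203, 0.0], [-0.203, -0.979, 0.0], [0.0, -0.0, -1.0]]
contact_force: [-3.6, -1.5, 3.8]
gripper_width: 0.017
grip_force: 60.9
```

Seated: Fz has turned positive, as when I gripped it. Opening the jaws and rising.

Emit:
{"op": "drive_tool", "data": {"jaw": [-0.4, 0.2, 1, 1, 1], "dp": [[0, 0, 0], [0, 0, 0], [0, 0, 0], [0, 0, 0], [0, 0, 0]], "delta_rot": [[0, 0, 0], [0, 0, 0], [0, 0, 0], [0, 0, 0], [0, 0, 0]]}}

```text
clock: 18.45
tool_pos: [0.4928, 0.361, 0.2507]
eef_rot: [[0.979, -0.203, -0.0], [-0.203, -0.979, 0.0], [-0.0, -0.0, -1.0]]
contact_force: [-1.0, 0.2, 0.6]
gripper_width: 0.0853
grip_force: 0.0
```

Emit:
{"op": "drive_tool", "data": {"jaw": [1, 1, 1, 1, 1], "dp": [[0, 0, 0], [0, 0, -0.3], [0, 0, -0.6], [0, 0, -0.8], [0, 0, -0.8]], "delta_rot": [[0, 0, 0], [0, 0, 0], [0, 0, 0], [0, 0, 0], [0, 0, 0]]}}

```text
clock: 19.08
tool_pos: [0.4927, 0.3609, 0.3782]
eef_rot: [[0.979, -0.203, 0.001], [-0.203, -0.979, 0.001], [0.001, -0.001, -1.0]]
contact_force: [0.4, 0.9, 0.6]
gripper_width: 0.0853
grip_force: 0.0
```

```bash
python3 - <<'E'
from h import *
im,d=cap('side')
cv2.imwrite('pics/c8.png',cv2.resize(im[130:280,190:390],None,fx=4,fy=4,interpolation=2))
E
```

```text
(no output)
```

View pics/c8.png

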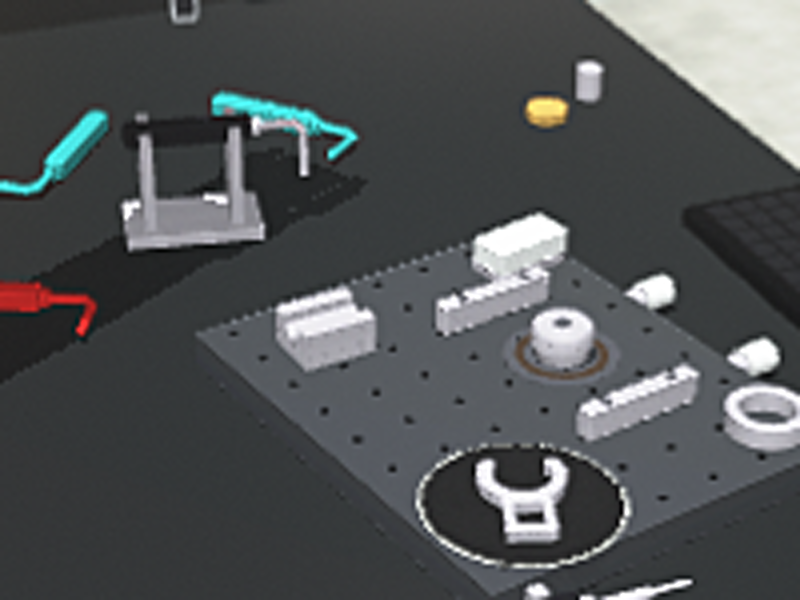

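The clip lies wholly on the pad (crop (525,500)), the pick is seated level in its rest (crop (190,130)), and the other parts look unmoved.

```bash
python3 -c "
from station import job
print(job.job_done())"
```

```text
the job is handed in; nothing more can be done
None
```

Job handed in at about 19 s: the clip lies wholly on the rubber pad, the hooked pick is back in its own rest, and the scriber, V-block, ring gauge and gauge block look undisturbed in the final picture.

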